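# Set up a picture-frame moulding and its fence under the awl press

### The arm

A 6-joint arm with a two-finger parallel gripper is mounted at the origin on the work surface. World frame = base frame: x ahead of the robot, y to its left, z up, the work surface at z = 0. Lengths are in m, angles in rad, forces in N, time in s.
With the tool pointing down it reaches from about 0.3 to 0.825 m from the base axis. Payload 5.4 kg.
Tool frame: the origin (TCP) lies at the very end of the fingers, on their centre line; the grasp point (between the pads) lies 19 mm behind it; z points along the fingers, y is the line along which they close (so a half turn about z gives the same grasp; the last joint's range is limited). The gripper opens to 92 mm and grips with 3 to 60 N. Pads are 20 mm wide; open, the fingers measure 128 mm over their backs; the gripper's body (75 mm by 189 mm) begins 69 mm behind the grasp point.
Start: joints at [-1.552, 0.158, 1.597, -0, 1.386, -0.21], TCP at [0.13, -0.56, 0.215] pointing down, gripper open.
Joint ranges: [-2.91, 2.91], [-0.94, 2.29], [0.18, 2.7], [-1.29, 4.43], [0.17, 2.64], [-3, 3]. Speed limits (rad/s): [2.57, 2.57, 3.14, 3.14, 3.14, 3.14].

### API

Orientations are given as a rotation vector (axis times angle).
In Python, from workcell import bot gives the robot as it stands. Calls block until the motion is done:
- bot.goto(position, orientation): joint-space move of the TCP to a pose.
- bot.line_to(position, rot=None, max_speed=0.15): straight line of the TCP; rot=None keeps the orientation; max_speed is the mean speed in m/s.
- bot.set_joints(angles): joint-space move.
- bot.set_gripper(opening, newtons=None): opening from 0.0 (shut) to 1.0 (fully open); newtons is the grip in N (None keeps the last); returns when the fingers have stopped.
- bot.hold(seconds).
- bot.inverse_kinematics(position, orientation): joint angles nearest the present ones, or None.
- bot.read_camera(name): name is "side" or "top" or "wrist"; returns a dict with "pixels" (400x640x3 uint8, blue, green, red), "fx", "fy", "cx", "cy" (pixels), "k1" (the pictures are not rectified: a ray, as slopes to the right and down, at radius r is drawn at 1 + k1 r^2 times it, then the intrinsics apply), "R" (3x3) and "t" (3): a world point X has camera coordinates R X + t. Camera axes: x right, y down, z forward; pixel columns grow to the right and rows downward; lengths in m; the calibration is good to about 2 mm. A picture is of the moment at which its call begins. There is no depth.
A pose or a line that the arm cannot do raises bot.MotionError and nothing moves.
- bot.job_done(): hands the job in; it is judged then, once.
Readings, each from a call of its own:
- bot.current_clock(): time.
- bot.current_joints(): joint angles.
- bot.current_joint_vel(): joint speeds.
- bot.current_effort(): joint torques, N m.
- bot.current_ee_pos(): TCP position.
- bot.current_tool_rot(): TCP orientation.
- bot.current_contact_force(): force on the tool from outside, world axes, zero at the start.
- bot.current_ft_torque(): the same for the moment, N m.
- bot.current_opening(): opening from 0.0 (shut) to 1.0 (fully open).
- bot.current_grip_force(): force on a finger pad.
Only numpy, scipy, OpenCV 4.12 (cv2) and the standard library are available. Lean on these libraries where they do the work, as an engineer would, in place of code of your own. Each camera call takes 0.05 s, during which the arm holds its last target. There are 200 camera calls.

### The job

Slide the wooden moulding so that the point of the awl stands over the inside of the circle pencilled on it, and lay the aluminium straightedge flat on the bench, flush along the moulding's long edge on the robot's side, as a fence for the next pieces. The two should lie side by side over most of their length, with the circle still under the awl at the end. Leave the iron, the brush pot and the wax tin where they are.

Things in the scene. Friction and masses are not known exactly. Their poses are not given: they have to be found in the camera images.
- awl_tip (a point): Point of the awl of a small grey bench press fixed to the bench, 38 mm above it; it cannot move. Press axes: +x away from the robot, +y left, z up, yaw up to 0.15 rad. The awl is 10 mm thick up to 85 mm height, the steel spindle above it 18 mm (a 26 mm collar at 140 to 165 mm). Bench below the awl is free.
- press_pillar (a point): Foot of the press's pillar (32 mm thick, 270 mm high), on the bench 145 mm from the awl along the press's +y, in the middle of a base plate 110 (x) x 120 (y) x 18 mm. A grey arm 36 mm wide, 180 to 220 mm above the bench, with a lever on its far side, runs from the pillar to 20 mm past the awl. Right of the awl (-y) the throat is open.
- circle (a point): Centre of the pencilled circle (14 mm across, with a cross in it) on the top face of the moulding, 22 mm above the bench: 60 mm along +y (left) and 8 mm along +x (away from the robot) from the moulding's centre. Axes are the moulding's. At the start it lies some 50 to 120 mm to the right of the awl.
- moulding_centre (a point): Centre, half-way up (11 mm above the bench), of the loose flat piece of light wooden frame moulding, 200 mm long (its y axis), 50 mm wide (its x axis, +x away from the robot), 22 mm high, about 0.2 kg, lying on the bench with two fine dark lines near its robot-side edge. It slides easily when pushed.
- straightedge_centre (a point): Centre, half-way up (10 mm above the bench), of the loose aluminium box-section straightedge with tick marks, 200 mm long (its y axis), 40 mm wide (its x axis, +x away from the robot), 20 mm high, about 0.26 kg, lying on the bench between the robot and the moulding. Laid flush, its centre is 45 mm from the moulding's centre towards the robot.
- iron_centre (a point): Bystander, 30 mm above the bench: a black travel iron with a steel sole, about 200 x 90 mm, 110 mm high, at the right.
- pot_centre (a point): Bystander, 50 mm above the bench: a terracotta brush pot 72 mm across, 100 mm high, with brushes up to 200 mm high, at the right, near the robot.
- tin_centre (a point): Bystander, 22 mm above the bench: a round metal wax tin 93 mm across, 44 mm high, at the left.
Not all that is in view belongs to the job. What is shaped like the part that bears circle but green is not meant. Of the things shaped like the part that bears straightedge_centre, the aluminium one is meant.

How it is judged:
By the outcome, as a careful person would: the job done as asked, in the order asked, and still so for the second after the job is handed in, with the robot touching nothing.
It also fails if it takes over 64 s, if anything falls off the work surface, if the arm or the gripper's body presses on something with over 40 N, if the wrist force passes 120 N, or if a joint passes its speed limit or range.

## Working session

There is one attempt and no reset: what is moved stays moved. The work goes in short steps, each a Python script; the robot and the scene stay as the last script left them, time stands still between calls to the robot, and variables do not carry over. Pictures are saved under pics/ and viewed, at most 10 in all, crops included, and the job is handed in when it is done.

```bash
mkdir -p pics; ls; cat > h.py <<'E'
import numpy as np, cv2
from workcell import bot
def ray(c,uv):
    K=np.array([[c["fx"],0,c["cx"]],[0,c["fy"],c["cy"]],[0,0,1.]])
    s=(np.asarray(uv,float).reshape(-1,2)-[c["cx"],c["cy"]])/[c["fx"],c["fy"]]
    u=s.copy()
    for _ in range(20): u=s/(1+c["k1"]*(u**2).sum(1,keepdims=True))
    R=np.array(c["R"]);t=np.array(c["t"]).ravel()
    return -R.T@t, np.c_[u,np.ones(len(u))]@R
def on_plane(c,uv,z):
    o,d=ray(c,uv); return o+d*((z-o[2])/d[:,2])[:,None]
def proj(c,X):
    p=np.asarray(X,float).reshape(-1,3)@np.array(c["R"]).T+np.array(c["t"]).ravel()
    u=p[:,:2]/p[:,2:]; u=u*(1+c["k1"]*(u**2).sum(1,keepdims=True))
    return u*[c["fx"],c["fy"]]+[c["cx"],c["cy"]]
def tri(c1,a,c2,b):
    o1,d1=ray(c1,a);o2,d2=ray(c2,b);d1=d1[0];d2=d2[0]
    s=np.linalg.lstsq(np.c_[d1,-d2],o2-o1,rcond=None)[0]
    p,q=o1+s[0]*d1,o2+s[1]*d2
    return (p+q)/2,np.linalg.norm(p-q)
E
python3 - <<'E'
from h import *
import pickle
cs={n:bot.read_camera(n) for n in("top","side")}
pickle.dump(cs,open("c0.pkl","wb"))
for n,c in cs.items():
    cv2.imwrite(f"pics/{n}0.png",c["pixels"])
    R=np.array(c["R"]);print(n,c["fx"],c["k1"],-R.T@np.array(c["t"]).ravel(),R[2])
print(bot.current_tool_rot(),bot.current_clock())
E
```

```text
pics
top 363.2701601024456 -0.052040353056268064 [ 0.40868074 -0.0334461   1.21774269] [ 0.16822696  0.0187691  -0.98556959]
side 502.0150111462605 -0.1205508799239083 [-0.14038521  0.67153023  0.90505707] [ 0.56451201 -0.52603634 -0.63609116]
[-3.11941894e+00 -3.58429531e-01 -2.66953334e-04] 0.1
```

View pics/top0.png

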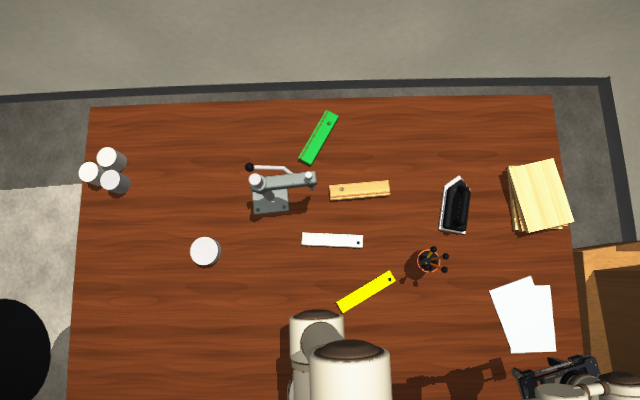

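View pics/side0.png

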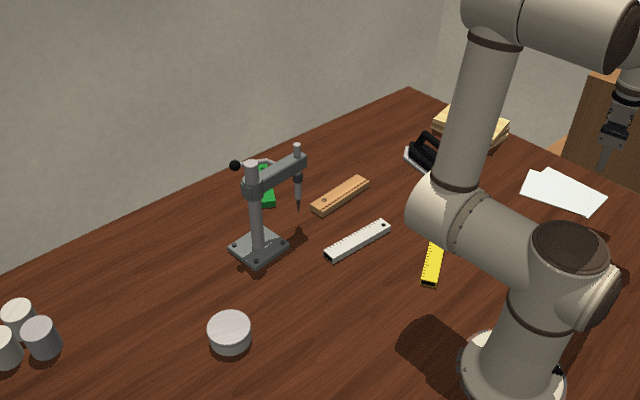

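The top view shows the moulding at about (360,190) with its circle at (342,189), the straightedge at (332,240) and the press arm end at (312,180). The side view shows the awl tip near (298,210).

```bash
cat >> h.py <<'E'
def rect(c,lo,hi,box,z):
    """min-area rectangle (world xy at height z) of an HSV mask in pixel box x0,y0,x1,y1"""
    m=cv2.inRange(cv2.cvtColor(c["pixels"],cv2.COLOR_BGR2HSV),lo,hi)
    k=np.zeros_like(m);k[box[1]:box[3],box[0]:box[2]]=255;m&=k
    m=cv2.morphologyEx(m,cv2.MORPH_CLOSE,np.ones((3,3)))
    cn=max(cv2.findContours(m,0,2)[0],key=cv2.contourArea)
    P=on_plane(c,cn[:,0,:],z)[:,:2]
    return P,m
def longaxis(P):
    (cx,cy),_,_=r=cv2.minAreaRect(P.astype(np.float32)*1000)
    b=cv2.boxPoints(r)/1000; e=[b[1]-b[0],b[2]-b[1]]
    e=sorted(e,key=np.linalg.norm);l=e[1]; l=l if l[1]>0 else -l
    return np.array([cx,cy])/1000,np.arctan2(-l[0],l[1]),np.linalg.norm(e[0]),np.linalg.norm(e[1])
E
python3 - <<'E'
from h import *
import pickle
cs=pickle.load(open("c0.pkl","rb"))
t,s=cs["top"],cs["side"]
hsv=cv2.cvtColor(t["pixels"],cv2.COLOR_BGR2HSV)
for p in[(360,188),(375,186),(332,240),(320,240),(300,215),(200,250)]:print(p,hsv[p[1],p[0]])
P,m=rect(t,(8,50,150),(30,200,255),(322,170,400,210),.022);print("mould",longaxis(P))
P,m=rect(t,(0,0,150),(180,60,255),(290,225,375,255),.020);print("edge",longaxis(P))
print("circle",on_plane(t,(342,189),.022),"tip~",on_plane(s,(298,211),.038),"tin",on_plane(t,(205,250),.044),"pot",on_plane(t,(429,260),.1),"iron",on_plane(t,[(455,178),(440,232),(466,234)],.03))
a=cv2.resize(s["pixels"][195:275,220:400],None,fx=4,fy=4,interpolation=2)
b=cv2.resize(t["pixels"][165:255,240:400],None,fx=4,fy=4,interpolation=2)
im=np.zeros((600,720,3),np.uint8);im[:270]=cv2.resize(a,(720,320))[:270];im[270:270+330,:640]=b[:330]
cv2.imwrite("pics/crop1.png",im)
E
```

```text
(360, 188) [ 22 122 249]
(375, 186) [ 22 123 249]
(332, 240) [ 40   3 253]
(320, 240) [ 40   3 253]
(300, 215) [ 11 185 128]
(200, 250) [ 17   7 244]
mould (array([ 0.65509491, -0.13680112]), np.float32(0.06663233), np.float32(0.05274616), np.float32(0.20283367))
edge (array([ 0.4899325 , -0.03994044]), np.float32(-0.06353212), np.float32(0.041732043), np.float32(0.2005961))
circle [[ 0.65824702 -0.07852401  0.022     ]] tip~ [[0.65397896 0.02263039 0.038     ]] tin [[0.46151094 0.37213179 0.044     ]] pot [[ 0.41612941 -0.33399489  0.1       ]] iron [[ 0.68607925 -0.45819523  0.03      ]
 [ 0.50624112 -0.39461641  0.03      ]
 [ 0.49775288 -0.47960003  0.03      ]]
```

View pics/crop1.png

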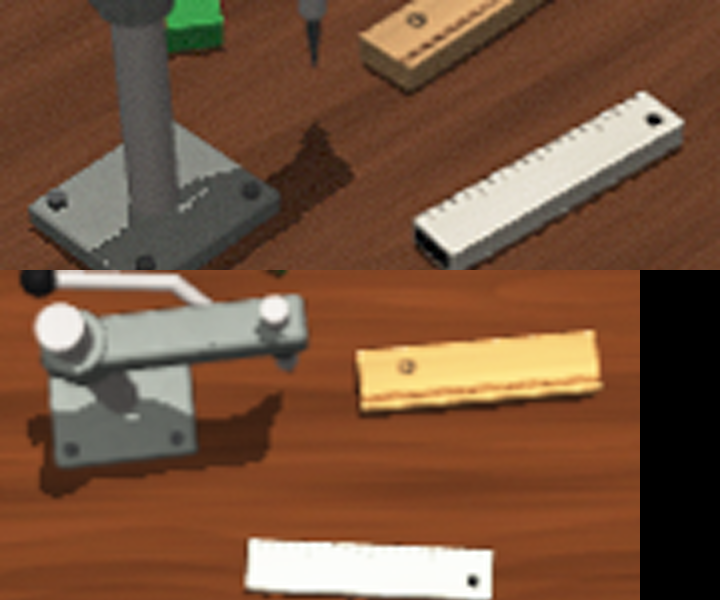

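Crop: the awl tip is at side pixel (298.5,211.5). The circle is at side (324,200) and top (341.8,189). Next I grip the moulding near its right end.

```bash
cat >> h.py <<'E'
from scipy.spatial.transform import Rotation as Ro
def down(yaw):
    """tool down, closing axis at angle yaw from world x (mod pi)"""
    out=[]
    for a in(yaw,yaw+np.pi):
        y=np.array([np.cos(a),np.sin(a),0]);z=np.array([0,0,-1.]);out.append(Ro.from_matrix(np.c_[np.cross(y,z),y,z]).as_rotvec())
    return out
def best(p,yaw):
    q=np.array(bot.current_joints());c=[(np.abs(np.array(j)-q).max(),r) for r in down(yaw) if (j:=bot.inverse_kinematics(p,r)) is not None]
    return min(c,key=lambda v:v[0])[1]
E
python3 - <<'E'
from h import *
import pickle
cs=pickle.load(open("c0.pkl","rb"));t,s=cs["top"],cs["side"]
tip=on_plane(s,(298.5,211.5),.038)[0];print("tip",tip)
print("circle top/side",on_plane(t,(341.8,189),.022),on_plane(s,(324,200),.022))
yaw=.0666;ya=np.array([-np.sin(yaw),np.cos(yaw)]);c=np.array([.6545,-.138]);g=c-.06*ya
p=np.array([.13,-.56,.30]);r0=bot.current_tool_rot()
bot.line_to(p,max_speed=.3)
up=np.array([*g,.16]);r=best(up,yaw);bot.goto(up,r)
bot.line_to([*g,.06],max_speed=.25);bot.line_to([*g,.004],max_speed=.1)
bot.set_gripper(0.0,15)
print(g,bot.current_ee_pos(),bot.current_opening(),bot.current_grip_force(),bot.current_contact_force(),bot.current_clock())
cs={n:bot.read_camera(n) for n in("top","side")};pickle.dump(cs,open("c1.pkl","wb"))
a=cv2.resize(cs["side"]["pixels"][160:260,230:430],None,fx=4,fy=4,interpolation=2)
b=cv2.resize(cs["top"]["pixels"][165:215,290:490],None,fx=4,fy=4,interpolation=2)
cv2.imwrite("pics/crop2.png",np.r_[a,b])
E
```

```text
tip [0.65151634 0.02296059 0.038     ]
circle top/side [[ 0.65826189 -0.07785299  0.022     ]] [[ 0.65704975 -0.07460536  0.022     ]]
[ 0.65849305 -0.19786698] [ 0.65859639 -0.19789161  0.00407261] 0.5417514043467598 14.996230155229568 [-0.02682989 -0.16626226  0.18685366] 4.8333
```

View pics/crop2.png

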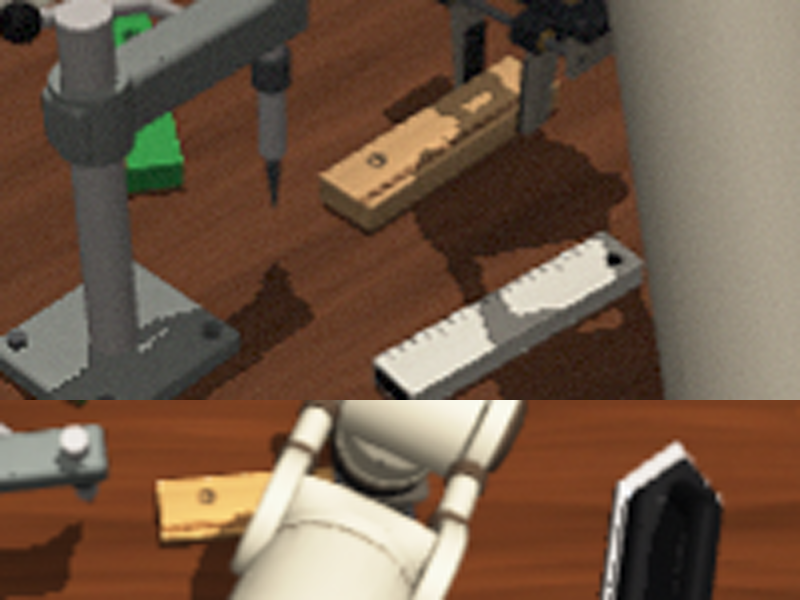

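The grip is good: 49.8 mm opening, with circle and tip at the same pixels as before. Now slide the moulding by the side-camera offset and release.

```bash
python3 - <<'E'
from h import *
import pickle
s=pickle.load(open("c1.pkl","rb"))["side"]
d=on_plane(s,(298.5,211.5),.038)[0]-on_plane(s,(324,200),.022)[0]
p=np.array(bot.current_ee_pos());q=p+[d[0]-.001,d[1],0]
bot.line_to(q,max_speed=.06)
print(q,bot.current_ee_pos(),bot.current_contact_force())
bot.set_gripper(.85);e=np.array(bot.current_ee_pos())
bot.line_to([e[0],e[1],.1],max_speed=.15)
x=np.array([.43,-.04,.12]);r=best(x,-.0635+np.pi/2);bot.goto(x,r);bot.set_gripper(1.0)
cs={n:bot.read_camera(n) for n in("top","side","wrist")};pickle.dump(cs,open("c2.pkl","wb"))
print(bot.current_clock(),bot.current_ee_pos(),bot.current_contact_force())
a=cv2.resize(cs["side"]["pixels"][170:270,230:430],None,fx=4,fy=4,interpolation=2)
b=cv2.resize(cs["top"]["pixels"][165:265,280:400],None,fx=2,fy=2,interpolation=2)
w=cv2.resize(cs["wrist"]["pixels"],(320,200))
im=np.zeros((600,800,3),np.uint8);im[:400]=a;im[400:,:240]=b;im[400:,300:620]=w
cv2.imwrite("pics/crop3.png",im)
E
```

```text
[ 0.65207849 -0.10033536  0.00409302] [ 0.65208221 -0.10027675  0.00409855] [ 0.11135122 -0.49338485  0.42441714]
9.9583 [ 0.43003851 -0.0400153   0.11999191] [-0.83525682 -0.62421847  0.21688134]
```

View pics/crop3.png

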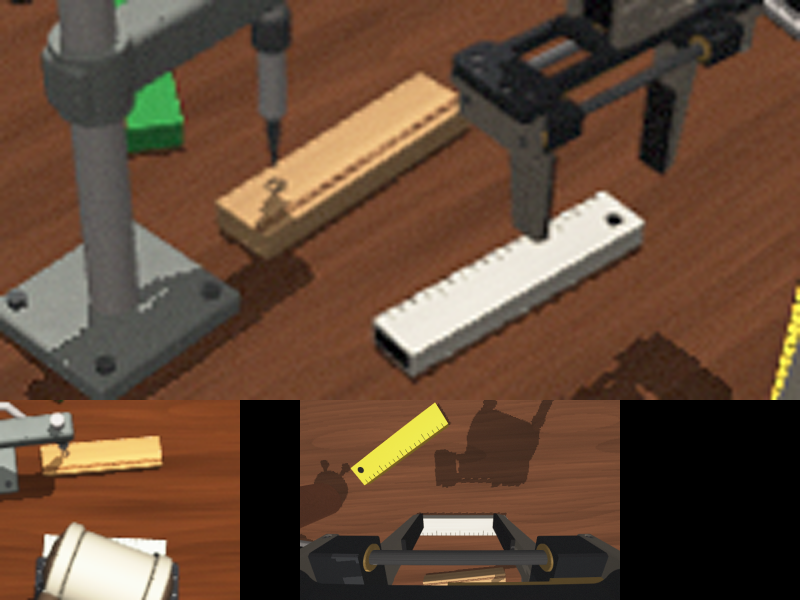

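The circle is at side (299,216) and the tip at (298.5,211.3) above it. Now I push the straightedge with both open fingers to about 10 mm short, turning it to the moulding's yaw.

```bash
python3 - <<'E'
from h import *
import pickle
s=pickle.load(open("c2.pkl","rb"))["side"]
print("tip-circle",on_plane(s,(298.5,211.4),.038)[0]-on_plane(s,(299,216),.022)[0])
r0=Ro.from_rotvec(bot.current_tool_rot());r1=(Ro.from_rotvec([0,0,.1301])*r0).as_rotvec()
xa=np.array([np.cos(.0666),np.sin(.0666)]);c=np.array([.6481,-.0404])
bot.line_to([.43,-.04,.006],max_speed=.2)
e=c-.085*xa
bot.line_to([*e,.006],rot=r1,max_speed=.05)
print(bot.current_ee_pos(),bot.current_contact_force(),bot.current_clock())
cs={n:bot.read_camera(n) for n in("top","side","wrist")};pickle.dump(cs,open("c3.pkl","wb"))
a=cv2.resize(cs["side"]["pixels"][170:270,230:430],None,fx=4,fy=4,interpolation=2)
w=cv2.resize(cs["wrist"]["pixels"],(320,200));b=cv2.resize(cs["top"]["pixels"][165:265,280:400],None,fx=2,fy=2,interpolation=2)
im=np.zeros((600,800,3),np.uint8);im[:400]=a;im[400:,:240]=b;im[400:,300:620]=w
cv2.imwrite("pics/crop4.png",im)
E
```

```text
tip-circle [0.00090274 0.00063461 0.016     ]
[ 0.56320705 -0.04604939  0.00603363] [-0.99149831  0.48756701 -0.26600839] 13.4917
```

View pics/crop4.png

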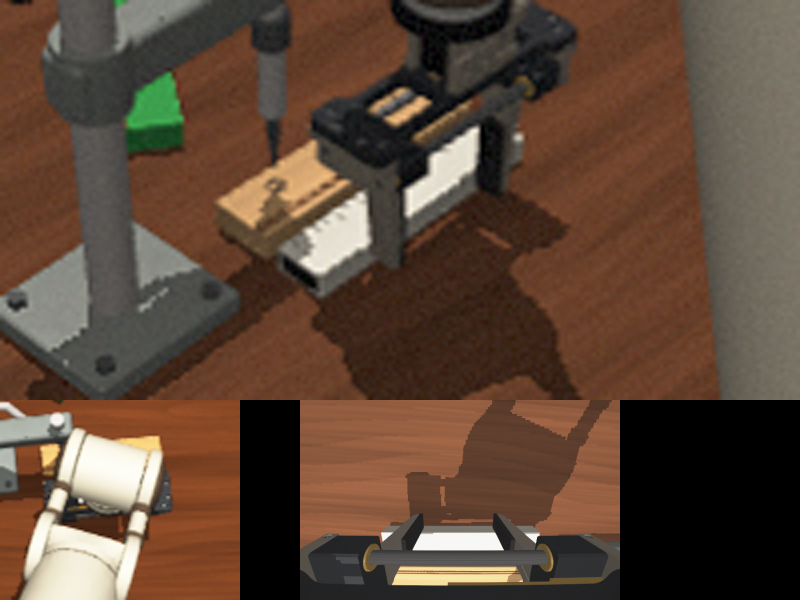

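The straightedge is pushed square and lies parallel to the moulding with a small gap. Circle (276,184) and tip (274,165) in the crop are unchanged. Next I measure the gap and close it in small steps, watching the force.

```bash
python3 - <<'E'
from h import *
import pickle
s=pickle.load(open("c3.pkl","rb"))["side"]
xa=np.array([np.cos(.0666),np.sin(.0666)])
A=on_plane(s,(300,232),.020)[0];B=on_plane(s,(296.5,229),.022)[0];print("gap",(B-A)[:2]@xa,B-A)
e0=np.array(bot.current_ee_pos());
for k in [3,5,6,7,8,9,10,11,12]:
    q=e0[:2]+xa*k/1000;bot.line_to([*q,.006],max_speed=.015)
    f=np.array(bot.current_contact_force());print(k,np.round(f,2),np.round(f[:2]@xa,2))
    if k>=7 and f[:2]@xa<-1.7: break
print(bot.current_clock())
cs={n:bot.read_camera(n) for n in("top","side","wrist")};pickle.dump(cs,open("c4.pkl","wb"))
a=cv2.resize(cs["side"]["pixels"][190:250,260:380],None,fx=6.6,fy=6.6,interpolation=2)
w=cv2.resize(cs["wrist"]["pixels"],(320,200))
im=np.zeros((600,800,3),np.uint8);im[:396,:792]=a;im[400:,300:620]=w
cv2.imwrite("pics/crop5.png",im)
E
```

```text
gap 0.013199069190201263 [0.01317775 0.00075936 0.002     ]
3 [-0.87  0.71 -0.16] -0.82
5 [-1.51 -0.39  0.74] -1.53
6 [-2.47 -0.92  0.84] -2.53
7 [-1.69 -0.6   0.21] -1.73
14.7667
```

View pics/crop5.png

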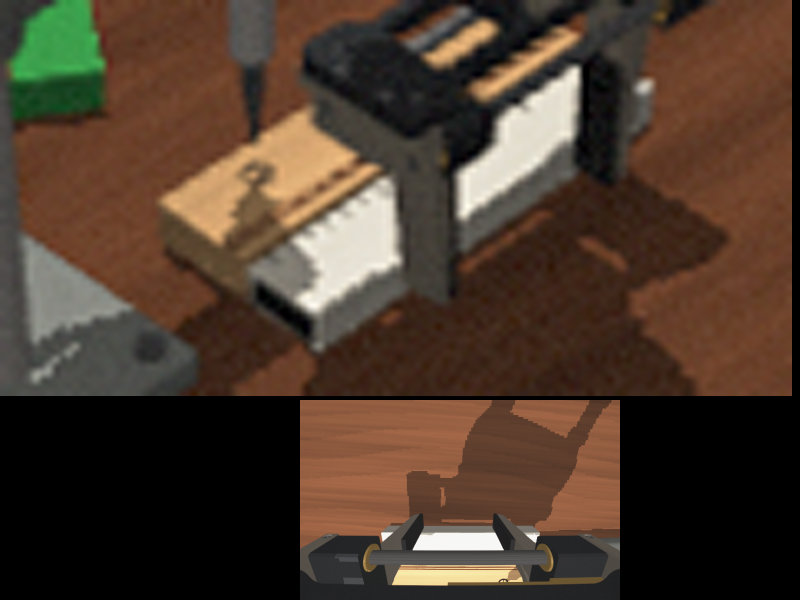

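The two look touching at the left end, and the circle hasn't moved ((298.9,216.2) side). I'll nudge a little more and watch for the moulding to start moving.

```bash
python3 - <<'E'
from h import *
import pickle
xa=np.array([np.cos(.0666),np.sin(.0666)])
def patch():
    g=np.mean([cv2.cvtColor(bot.read_camera("side")["pixels"],6).astype(np.float32) for _ in range(2)],0).astype(np.float32)
    return g[200:224,280:300].copy()   # moulding's left end, far corner
def F(): return np.mean([[bot.hold(.02),np.array(bot.current_contact_force())[:2]@xa][1] for _ in range(10)])
e0=np.array(bot.current_ee_pos());p0=patch();h=cv2.createHanningWindow((20,24),cv2.CV_32F)
print(F())
for k in [1,2,3]:
    q=e0[:2]+xa*k/1000;bot.line_to([*q,.006],max_speed=.015)
    print(k,round(F(),2),np.round(cv2.phaseCorrelate(p0,patch(),h)[0],2))
s=pickle.load(open("c4.pkl","rb"))["side"]
X=np.array([.651,-.003,.022]);print("px per mm in x",(proj(s,X+[.001,0,0])-proj(s,X)))
print(bot.current_clock())
c=bot.read_camera("side");pickle.dump(c,open("c5.pkl","wb"))
cv2.imwrite("pics/crop6.png",cv2.resize(c["pixels"][190:250,260:380],None,fx=6.6,fy=6.6,interpolation=2))
E
```

```text
-1.7365474871039919
1 -1.47 [-0.01 -0.1 ]
2 -1.13 [2.03 0.86]
3 -1.9 [9.1  2.84]
px per mm in x [[-0.24062769 -0.17882469]]
16.7333
```

View pics/crop6.png

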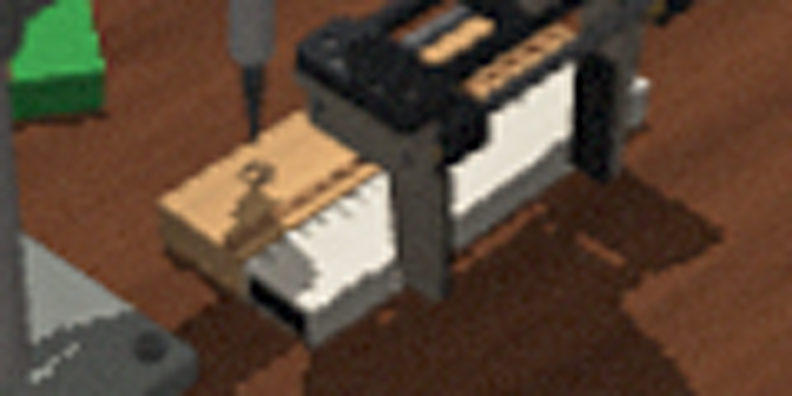

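The straightedge has advanced about 3 mm (its corner moved from (248,268) to (243,264)) with no visible moulding motion. The phase correlation was useless. I'll retreat and inspect the seam with the wrist camera turned half round.

```bash
python3 - <<'E'
from h import *
import pickle
e=np.array(bot.current_ee_pos());print("end",e)
bot.line_to([e[0]-.03,e[1],.006],max_speed=.1);bot.line_to([e[0]-.05,e[1],.15],max_speed=.25)
q0=bot.current_joints();print(np.round(q0,2))
for r in down(.0666+np.pi/2):
    for p in([.47,-.06,.22],):
        print(None if (j:=bot.inverse_kinematics(p,r)) is None else np.round(j,2))
w=bot.read_camera("wrist");R=np.array(w["R"]);cam=-R.T@np.array(w["t"]).ravel();print(cam,R[2],w["fx"],bot.current_ee_pos())
js=[(abs(j[5]-q0[5]),r) for r in down(.0666+np.pi/2) if (j:=bot.inverse_kinematics([.47,-.06,.22],r)) is not None]
d,r=max(js,key=lambda v:v[0]);print("turn",d)
bot.goto([.47,-.06,.22],r)
cs={n:bot.read_camera(n) for n in("top","side","wrist")};pickle.dump(cs,open("c6.pkl","wb"))
print(bot.current_clock())
cv2.imwrite("pics/w7.png",cs["wrist"]["pixels"])
E
```

```text
end [ 0.57320857 -0.04536752  0.00600704]
[-0.32  0.09  1.81  0.    1.25 -1.95]
[-0.38 -0.11  1.86 -0.    1.39 -2.02]
[-0.38 -0.11  1.86 -0.    1.39  1.12]
[ 0.44656446 -0.05004135  0.32009661] [ 0.26832476  0.01876973 -0.96314564] 279.6862362597536 [ 0.52221851 -0.04500305  0.14796552]
turn 3.075561838627136
20.7667
```

View pics/w7.png

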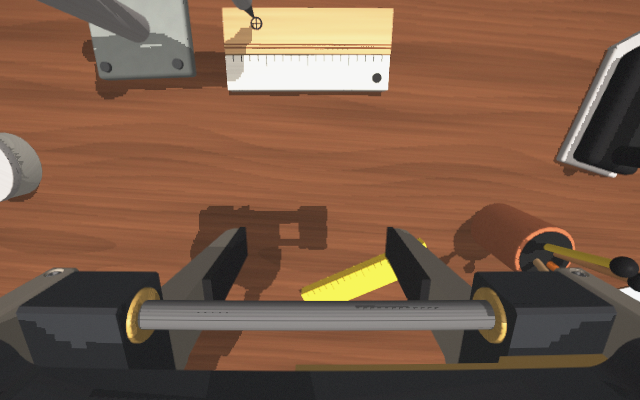

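The wrist view shows the straightedge against the moulding, ends aligned, with the circle at (257,23) and the awl tip just above it at about (258,17). I'll check the seam width numerically.

```bash
python3 - <<'E'
from h import *
import pickle
cs=pickle.load(open("c6.pkl","rb"));w=cs["wrist"];hsv=cv2.cvtColor(w["pixels"],cv2.COLOR_BGR2HSV)
for col in(240,270,300,330,360,385): print(col,[(int(r),int(hsv[r,col,1]),int(hsv[r,col,2])) for r in range(48,60)])
X=on_plane(w,(320,54),.02)[0];print("mm/px",[1000*np.linalg.norm(on_plane(w,(320,55),.02)[0]-X)])
print("circle",on_plane(w,(257,23),.022),"tip",on_plane(w,(258,17),.038), "proj(circle at tip h)")
a=w["pixels"][0:60,215:315];b=w["pixels"][40:70,215:400]
im=np.zeros((600,800,3),np.uint8);im[:420,:700]=cv2.resize(a,(700,420),interpolation=0);im[430:560,:]=cv2.resize(b,(800,130),interpolation=0)
cv2.imwrite("pics/crop8.png",im)
E
```

```text
240 [(48, 119, 135), (49, 116, 174), (50, 116, 174), (51, 113, 171), (52, 113, 176), (53, 114, 157), (54, 108, 102), (55, 40, 160), (56, 25, 191), (57, 26, 195), (58, 25, 196), (59, 26, 197)]
270 [(48, 130, 174), (49, 87, 246), (50, 92, 245), (51, 95, 245), (52, 94, 245), (53, 110, 229), (54, 65, 137), (55, 18, 237), (56, 2, 247), (57, 2, 247), (58, 2, 247), (59, 1, 247)]
300 [(48, 131, 213), (49, 86, 246), (50, 89, 246), (51, 92, 245), (52, 91, 245), (53, 110, 232), (54, 81, 135), (55, 30, 202), (56, 4, 245), (57, 3, 245), (58, 4, 245), (59, 4, 245)]
330 [(48, 132, 166), (49, 82, 246), (50, 86, 246), (51, 91, 246), (52, 88, 246), (53, 106, 236), (54, 71, 175), (55, 14, 239), (56, 1, 247), (57, 1, 247), (58, 1, 247), (59, 1, 247)]
360 [(48, 143, 170), (49, 82, 246), (50, 85, 246), (51, 89, 246), (52, 86, 246), (53, 98, 243), (54, 86, 192), (55, 11, 239), (56, 1, 247), (57, 1, 247), (58, 1, 247), (59, 1, 247)]
385 [(48, 147, 167), (49, 87, 246), (50, 82, 246), (51, 88, 246), (52, 86, 246), (53, 92, 245), (54, 114, 197), (55, 16, 236), (56, 1, 247), (57, 0, 247), (58, 1, 247), (59, 1, 247)]
mm/px [np.float64(1.1092879553181707)]
circle [[0.65208213 0.02203885 0.022     ]] tip [[0.65357335 0.01769643 0.038     ]] proj(circle at tip h)
```

View pics/crop8.png

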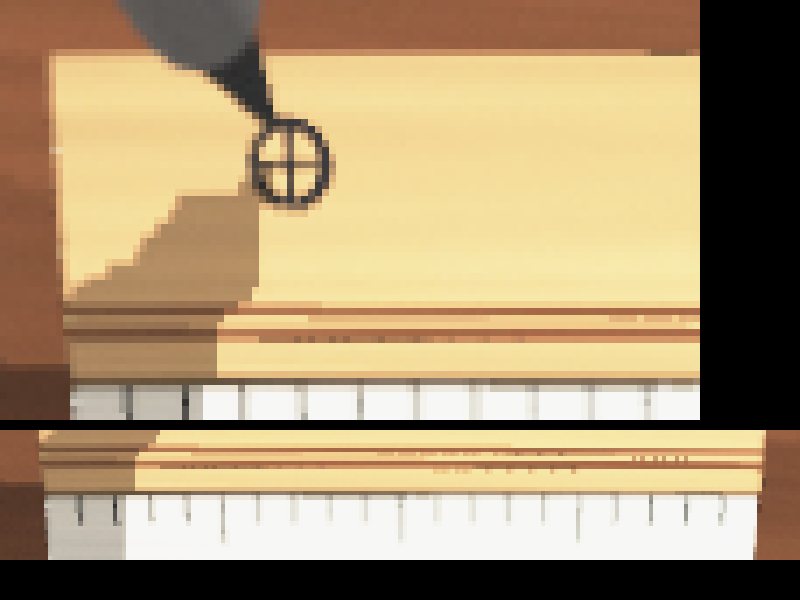

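The seam is one pixel or less, which fits the 2 mm height step, so it is flush. The awl point is at (253.9,17.0) and the circle centre at (256.6,23.3).

```bash
python3 - <<'E'
from h import *
import pickle
cs=pickle.load(open("c6.pkl","rb"));w,s=cs["wrist"],cs["side"]
c=on_plane(w,(256.2,22.9),.022)[0];t=on_plane(w,(253.6,16.8),.038)[0];print("wrist",c,t,t-c)
print("two-view tip",tri(s,(298.5,211.2),w,(253.6,16.8)),"circle",tri(s,(299,216.1),w,(256.2,22.9)))
E
```

```text
wrist [0.65213023 0.02298005 0.022     ] [0.65347407 0.02262042 0.038     ] [ 0.00134384 -0.00035963  0.016     ]
two-view tip (array([0.65299801, 0.02231468, 0.0380426 ]), np.float64(0.0010297064244335383)) circle (array([0.65144555, 0.02253335, 0.02200876]), np.float64(0.0015343859296875696))
```

The awl is about 1.5 mm from the circle's centre (its radius is 7 mm), the fence is flush, and the robot is clear.

```bash
python3 -c "
from h import *
print(bot.job_done(),bot.current_clock())"
```

```text
the job is handed in; nothing more can be done
the job is handed in; nothing more can be done
```

The job is handed in: the awl stands about 1.5 mm from the centre of the pencilled circle, the aluminium straightedge lies flush along the moulding's robot-side edge with their ends aligned, and the robot didn't go near the iron, pot or tin.

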